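# Pack the gap beside a battery and hold the wedge tight

### The arm

A 7-joint arm with a two-finger parallel gripper is mounted at the origin on the work surface. World frame = base frame: x ahead of the robot, y to its left, z up, the work surface at z = 0. Lengths are in m, angles in rad, forces in N, time in s.
With the tool pointing down it reaches from about 0.425 to 0.925 m from the base axis. Payload 6.8 kg.
Tool frame: the origin (TCP) lies on the centre line of the jaws, within the pads' length; the fingertips stand 17 mm ahead of it and the grasp point (between the pads) lies 2 mm behind it; z points along the fingers, x is the direction in which the jaws open and shut, and the axes are right-handed (so a half turn about z gives the same grasp; the last joint's range is limited). The gripper opens to 85 mm and grips with 20 to 120 N. Pads are 22 mm wide; open, the fingers measure 114 mm over their backs; the gripper's body (76 mm by 85 mm) begins 54 mm behind the grasp point. The pads swing forward as they close: fully open they stand 13 mm farther back than shut.
Start: joints at [-1.4, 0.477, 0.022, 1.555, -0.011, 1.109, -0.083], TCP at [0.186, 0.649, 0.248] pointing down, gripper open.
Joint ranges: [-2.96, 2.96], [-0.34, 2.1], [-1.41, 1.46], [0.24, 2.44], [-1.37, 4.51], [0.17, 1.92], [-2.96, 2.96]. Speed limits (rad/s): [2.39, 2.39, 3.14, 3.14, 3.14, 3.14, 3.14].

### API

Orientations are given as a unit quaternion [w, x, y, z].
In Python, from station import status, read_camera, camera_model, bot gives the robot as it stands.
- The arm moves only by the tool arm_command, never from a script. Its argument "series" is a list of rows, each a list of 3 entries, a list of its own where there are three numbers: the finger opening in mm, from 0 to 85.4, then the shift along the tool's x, y, z in mm, then the turn about the tool's z in rad. In form: [[gripper, [dx, dy, dz], roll], ...]. A call has 1 to 8 rows; each row is the pose to reach, as a shift and turn from the pose commanded when the call began, along the tool's axes at that moment; what a row does not reach only later rows make up. A row lasts 1/8 s, in which the tool goes at most 62.5 mm and 10.7 degrees, less where a joint would pass 70% of its speed; a pose out of reach is approached as far as the arm can. A call with a gripper value outside its range is refused whole. The fingers move at their own pace and stop on an object; "squeeze" is the grip in N (left out, the last holds). Time passes only in rows, so rows that repeat a pose let the fingers close. It gives the time, the measured TCP pose, the force and the opening at its end, in the units of the state.
- status.get_obs(): the state, without advancing time (a new reading comes with each control period).
- read_camera(name): name is "side" or "top"; returns the picture (480x640x3 uint8, blue, green, red); there is no depth.
- camera_model(name): a dict with "fov_y" (degrees; the focal length in pixels is half the picture's height over the tangent of half this angle, whatever the lens; pixels are square), "cx", "cy" (the principal point, pixels), "k1" (the pictures are not rectified: a ray, as slopes to the right and down, at radius r is drawn at 1 + k1 r^2 times it, then the intrinsics apply), "R" (3x3) and "t" (3): a world point X has camera coordinates R X + t. Camera axes: x right, y down, z forward; pixel columns grow to the right and rows downward; lengths in m; the calibration is good to about 2 mm. A picture is of the moment at which its call begins. camera_model takes no time and is no camera call.
- bot.hand_in(): hands the job in, once; it reports no verdict.
The state is a dict: "t": time; "q": joint angles; "joint_vel": joint speeds; "joint_torque": joint torques, N m; "eef_pos": TCP position; "tool_rot": TCP orientation; "contact_force": force on the tool from outside, world axes, zero at the start; "torque": the same for the moment, N m; "gripper_width": opening from 0.0 (shut) to 1.0 (fully open).
Only numpy, scipy, OpenCV 4.12 (cv2) and the standard library are available. Lean on these libraries where they do the work, as an engineer would, in place of code of your own. Each camera call takes 0.05 s, during which the arm holds its last target.

### The job

The battery has play in its bench cradle: a gap between its end and the leaning end stop. Take as many packer plates from the stand as the gap needs and stand them upright on the ledge in the gap, side by side against the battery's end, then push the wedge down, thin end first, between the last packer and the stop until you feel the whole stack go tight, clear of the ledge. Finish while still gripping the wedge and keeping the stack tight; leave spare packers in the stand and do not disturb the other things on the counter.

Things in the scene. Friction and masses are not known exactly. Their poses are not given: they have to be found in the camera images.
- cradle: Grey bench cradle, fixed; base plate 110 (x) by 300 mm (y), 10 mm thick, on it a flat ledge 80 mm wide, its top 20 mm above the counter, that runs under gap and battery, and an end stop 80 mm wide rising from the ledge to 95 mm. Origin on the counter below the foot of the stop's face, mid-width. x runs along the width of the stop, y points from the stop across the gap to the battery, z up.
- stop_foot (a point): Point on the ledge (20 mm above the counter) at the foot of the stop's face, mid-width; axes as the cradle's. The stop's face leans away from the battery by 0.3 mm per mm of height: y = 0 at the ledge, y = -22.5 mm at its top, 75 mm above the ledge.
- battery: Black battery, 87 mm wide (x), 150 mm long (y), 80 mm high plus two 12 mm metal terminals; it stands on the cradle's ledge, its top 100 mm above the counter, and is too heavy to shift. Origin at the centre of its underside; axes parallel to the cradle's. Its upright end face looks to the stop (-y).
- battery_face (a point): Point on the battery's end face, mid-width, at the height of the ledge. Its y in the cradle's frame is the width of the gap at the ledge (20 to 39 mm; at the top 22.5 mm more). A packer takes up 12 mm of it; the wedge fits a remaining space of 2 to 17 mm.
- stand: Grey slotted stand, fixed, 75 (x) by 180 mm (y), 43 mm high (48 mm at its leaning end rib). Origin on the counter. Its slots hold packer1, packer2, packer3 at own y = +75, +40, +5 mm and the wedge at y = -35 mm, upright, undersides 8 mm above the counter, axes parallel to the stand's.
- packer1: Flat plain-wood packer plate, 12 mm thick (own y), 130 mm tall (own z), about 60 g: 46 mm wide (own x), 52 mm over the 5 mm thick tongues along the middle of its two edges, which slope in over the top 12 mm. Origin at the centre of its underside. Starts upright in the stand; can be pinched from above by its two tongues, best 95 to 110 mm above its underside. The three packers are alike.
- packer2: As packer1: 52 by 12 by 130 mm tall, origin at the centre of its underside.
- packer3: As packer1: 52 by 12 by 130 mm tall, origin at the centre of its underside.
- wedge: Plain-wood wedge, 52 mm wide (own x), 120 mm tall (z), about 100 g. Origin at the centre of its underside, 18 mm thick (y -9 to +9 mm). The +y face is upright; the -y face leans out with the stop's slope, 0.3 mm per mm, to y = -30 mm at 70 mm height. Above is a grip tab (point wedge_tab). Starts upright in the stand, +y face already turned as needed: towards the battery.
- jar: White-capped jar, 60 mm across and 60 mm high, a bystander; origin at the centre of its underside.
- tape: Roll of tape lying flat, 90 mm across and 25 mm high, a bystander; origin at the centre of its underside.
- wrench: Wrench 160 mm long lying on the counter, a bystander; origin at its underside.
- meter: Hand-held meter, 75 by 140 mm and 36 mm high, lying on the counter, a bystander; origin at the centre of its underside.
- wedge_tab (a point): Middle of the wedge's grip tab, 100 mm above its underside and at own y = -3 mm; the tab spans 70 to 120 mm, is 24 mm thick (y), pinched from above by its two ends 52 mm apart. The wedge goes tight with its underside (18 mm - space left at the ledge) / 0.3 above the ledge, under a push of 10 to 20 N, eased against packers and stop alike; with over 18 mm left it drops to the ledge, loose.
Not all that is in view belongs to the job. Leave any yellow look-alike of the packer2 alone.

How it is judged:
By the outcome, as a careful person would: the job done as asked, in the order asked, and still so for the second after the job is handed in, while the arm keeps its last pose, push and grip.
It also fails if it takes over 72 s, if anything falls off the work surface, if the arm or the gripper's body presses on something with over 40 N, if the wrist force passes 120 N, or if a joint passes its speed limit or range.

## Working session

There is one attempt and no reset: what is moved stays moved. The work goes in short steps, Python scripts to look and compute and a tool call to move; the robot and the scene stay as the last step left them, time stands still between calls to the robot, and variables do not carry over. Pictures are saved under pics/ and viewed, and the job is handed in when it is done.

Besides the shell and the picture viewer there is one more tool, called after "Request:" in YAML: its name, and indented under it one key for each argument. arm_command: Moves the arm, as the interface text tells. Its arguments: {"type":"object","properties":{"series":{"type":"array"},"squeeze":{"type":"number"}},"required":["series"]}

```bash
ls; mkdir -p pics; python3 - <<'E'
from station import status, read_camera, camera_model, bot
import cv2
print(status.get_obs())
for n in("side","top"):
    print(n,camera_model(n)); cv2.imwrite(f"pics/{n}0.png",read_camera(n))
E
```

```text
pics
{'t': 0.0, 'q': array([-1.40011585,  0.47781367,  0.02233685,  1.55647613, -0.01152438,
        1.10931892, -0.08309188]), 'joint_vel': array([-6.25423734e-04, -2.20732455e-03,  6.90289175e-04, -5.91791397e-04,
        3.75131624e-05,  1.15459739e-03,  1.14147378e-03]), 'joint_torque': array([ 9.62800698e-06, -5.96457160e+01,  1.60791781e+00, -2.81196392e+01,
        1.24032740e-02,  9.38346639e-03,  6.01281329e-06]), 'eef_pos': array([0.18559446, 0.6483785 , 0.24730612]), 'tool_rot': array([ 6.14509173e-04,  7.98486677e-01,  6.02011740e-01, -7.16755274e-04]), 'contact_force': array([-0.76029835,  1.32057527,  0.41734789]), 'torque': array([ 0.02583241,  0.02149028, -0.00222992]), 'gripper_width': 1.000370197377322}
side {'fov_y': 47.97626871187003, 'cx': 324.22707761206027, 'cy': 232.96081922310205, 'k1': 0.03271716563047067, 'R': array([[ 0.93262949, -0.36082588, -0.00262955],
       [-0.26690513, -0.68493111, -0.67796093],
       [ 0.24282479,  0.6329882 , -0.73509323]]), 't': array([-0.53964496,  0.2037631 ,  1.2425934 ])}
top {'fov_y': 45.50956214899006, 'cx': 312.078051524362, 'cy': 240.30244585616157, 'k1': 0.008343317196368926, 'R': array([[-0.02965614, -0.99928197, -0.0235809 ],
       [-0.98471211,  0.03325863, -0.17098516],
       [ 0.17164666,  0.01814964, -0.98499138]]), 't': array([0.03454107, 0.59575842, 1.6984653 ])}
```

View pics/side0.png

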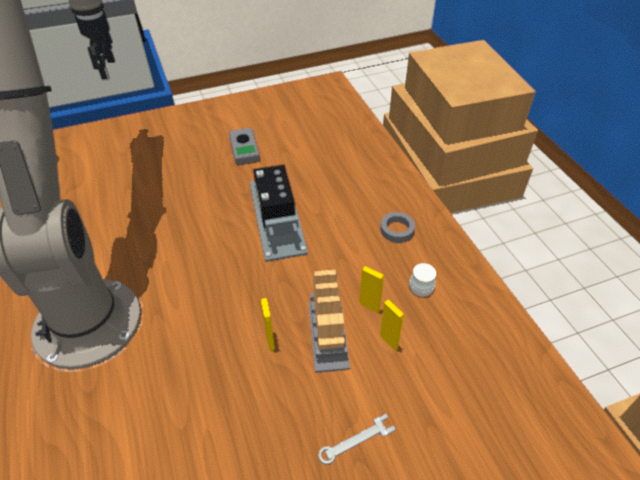

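View pics/top0.png

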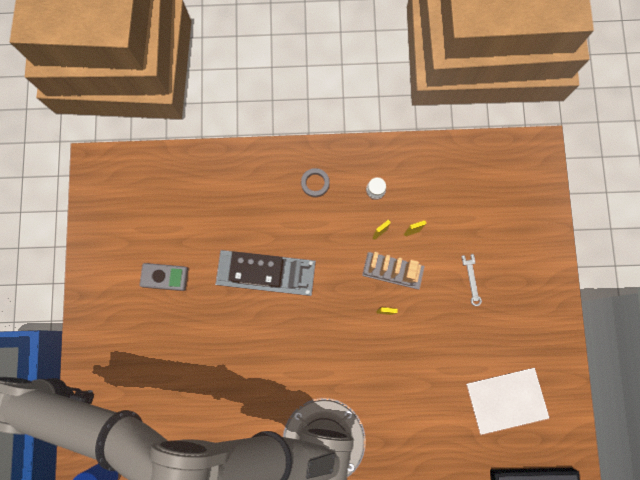

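```bash
python3 - <<'E'
import cv2
a=cv2.imread("pics/side0.png");b=cv2.imread("pics/top0.png")
cv2.imwrite("pics/s1.png",cv2.resize(a[150:270,230:330],None,fx=5,fy=5,interpolation=cv2.INTER_CUBIC))
cv2.imwrite("pics/t1.png",cv2.resize(b[240:305,205:325],None,fx=6.6,fy=6.6,interpolation=cv2.INTER_CUBIC))
cv2.imwrite("pics/s2.png",cv2.resize(a[260:380,250:410],None,fx=5,fy=5,interpolation=cv2.INTER_CUBIC))
cv2.imwrite("pics/t2.png",cv2.resize(b[210:320,350:440],None,fx=5.4,fy=5.4,interpolation=cv2.INTER_CUBIC))
E
```

```text
(no output)
```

View pics/s1.png

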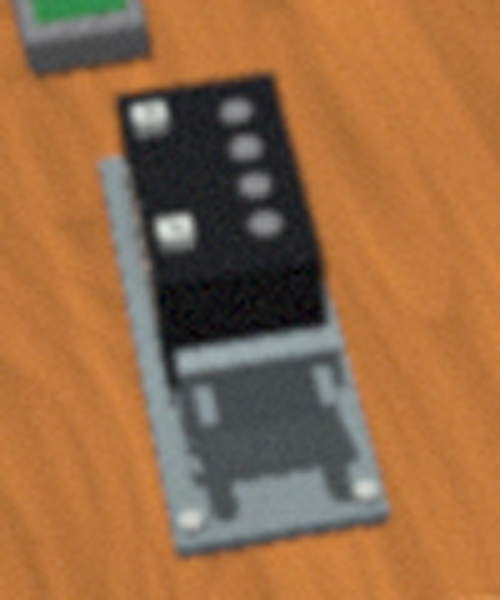

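View pics/t1.png

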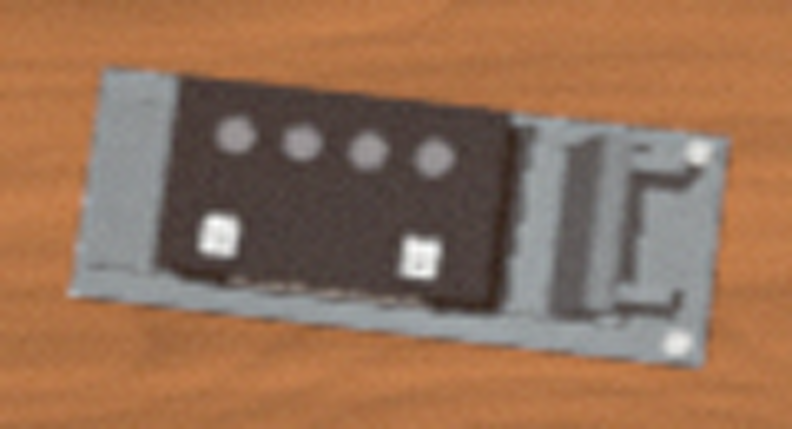

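View pics/s2.png

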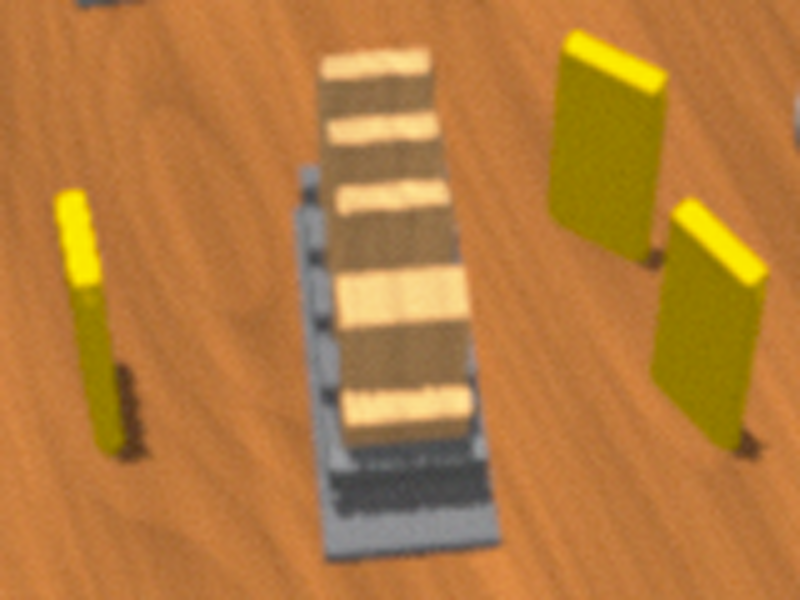

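View pics/t2.png

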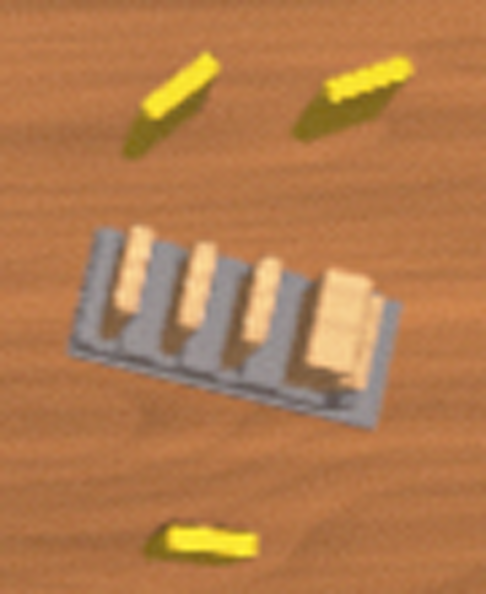

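```bash
cat > h.py <<'E'
import numpy as np,cv2
from station import status, read_camera, camera_model, bot
def K(n):
    m=camera_model(n); f=240/np.tan(np.radians(m['fov_y']/2)); return m,f
def proj(n,X):
    m,f=K(n); c=np.asarray(X,float)@m['R'].T+m['t']; s=c[...,:2]/c[...,2:3]
    s=s*(1+m['k1']*(s**2).sum(-1,keepdims=True)); return s*f+[m['cx'],m['cy']]
def ray(n,p):
    m,f=K(n); d=(np.asarray(p,float)-[m['cx'],m['cy']])/f; s=d.copy()
    for _ in range(10): s=d/(1+m['k1']*(s**2).sum(-1,keepdims=True))
    v=np.concatenate([s,np.ones(s.shape[:-1]+(1,))],-1)@m['R']
    return -m['R'].T@m['t'],v
def cast(n,p,z):
    c,v=ray(n,p); return c+v*((z-c[2])/v[...,2])[...,None]
def ortho(n,img,o,ang,z,xr,yr,mm=1):
    # local frame at o=(x,y) world, x axis at ang; image cols=local y, rows=local x
    xs=np.arange(*xr,mm)/1e3; ys=np.arange(*yr,mm)/1e3
    X,Y=np.meshgrid(xs,ys,indexing='ij'); c,s=np.cos(ang),np.sin(ang)
    W=np.stack([o[0]+c*X-s*Y,o[1]+s*X+c*Y,np.full_like(X,z)],-1)
    p=proj(n,W).astype(np.float32)
    return cv2.remap(img,p[...,0],p[...,1],cv2.INTER_CUBIC)
E
python3 - <<'E'
from h import *
for n in("top","side"):
    print(n,ray(n,[320,240])[0])
b=cv2.imread("pics/top0.png")
hsv=cv2.cvtColor(b,cv2.COLOR_BGR2HSV)
m=((hsv[...,1]<95)|(hsv[...,2]<75)).astype(np.uint8)
sub=np.zeros_like(m);sub[150:320,120:500]=m[150:320,120:500]
sub=cv2.morphologyEx(sub,cv2.MORPH_CLOSE,np.ones((3,3)))
cs,_=cv2.findContours(sub,cv2.RETR_EXTERNAL,cv2.CHAIN_APPROX_NONE)
for c in cs:
    if cv2.contourArea(c)<60: continue
    r=cv2.minAreaRect(c); bx=cv2.boxPoints(r)
    W=cast("top",bx,.01); e=[np.linalg.norm(W[i]-W[(i+1)%4])*1e3 for i in(0,1)]
    print(np.round(r[0],1),np.round(e,1),'ctr',W.mean(0).round(4),[np.degrees(np.arctan2(*(W[i+1]-W[i])[[1,0]])).round(2) for i in(0,1)])
y=((hsv[...,1]>200)&(hsv[...,2]>120)&(abs(hsv[...,0].astype(int)-28)<6)).astype(np.uint8)
E
```

```text
top [ 0.29613899 -0.01612436  1.77565404]
side [ 0.25594174 -0.84170113  1.0501464 ]
[163.3 276.4] [ 75.8 145.5] ctr [0.5055 0.4834 0.01  ] [np.float64(-3.94), np.float64(-97.07)]
[471.3 279.9] [ 40.2 159.5] ctr [ 0.4646 -0.4691  0.01  ] [np.float64(-82.55), np.float64(-175.34)]
[393.2 270.3] [ 77.6 182.2] ctr [ 0.5014 -0.2313  0.01  ] [np.float64(-16.46), np.float64(-106.17)]
[265.  272.3] [111.6 304.4] ctr [0.5082 0.1661 0.01  ] [np.float64(-6.51), np.float64(-98.4)]
[375.5 188. ] [60.4 72. ] ctr [ 0.7656 -0.1898  0.01  ] [np.float64(-92.1), np.float64(177.07)]
[314.8 182.3] [89.5 92.2] ctr [0.7915 0.0023 0.01  ] [np.float64(-45.83), np.float64(-138.02)]
```

```bash
python3 - <<'E'
from h import *
b=cv2.imread("pics/top0.png")
a=np.radians(-7.5); o=(.5082,.1661)
# refine angle by base long edges: gradient
import itertools
im={}
for z in(.01,.02,.1):
    im[z]=ortho("top",b,o,a,z,(-70,70),(-170,170),.5)
cv2.imwrite("pics/o10.png",cv2.resize(im[.1],None,fx=1.17,fy=1.17))
cv2.imwrite("pics/o01.png",cv2.resize(im[.01],None,fx=1.17,fy=1.17))
E
```

```text
(no output)
```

View pics/o10.png

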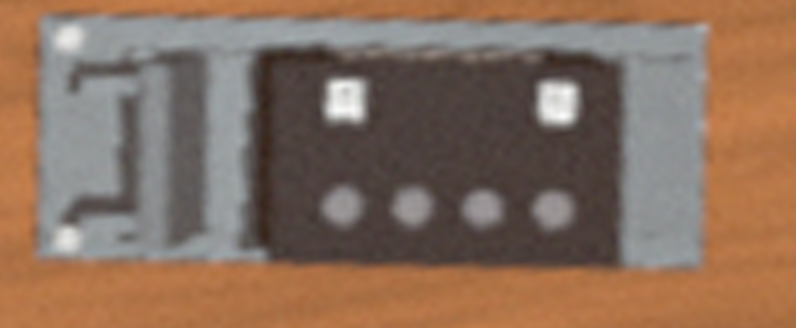

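```bash
cat > edges.py <<'E'
from h import *
def prof(b,o,a,z,rows,cols,step=.5,axis=0):
    im=ortho("top",b,o,a,z,rows,cols,step); return im.astype(float).mean(axis)
E
python3 - <<'E'
from edges import *
b=cv2.imread("pics/top0.png"); o=(.5082,.1661)
hs=cv2.cvtColor(b,cv2.COLOR_BGR2HSV)
# angle: battery long edges
for deg in(-7.5,-8,-8.4,-8.8,-9.2):
    a=np.radians(deg)
    p=cv2.GaussianBlur(ortho("top",b,o,a,.1,(-75,75),(-40,90),.5)[...,1].astype(float).mean(1),(1,9),1.5).ravel()
    p2=cv2.GaussianBlur(ortho("top",b,o,a,.1,(-30,30),(-170,170),.5)[...,1].astype(float).mean(0),(1,9),1.5).ravel()
    g=np.diff(p)*2;g2=np.diff(p2)*2
    print(deg,np.abs(g2).max().round(1),np.abs(g).max().round(1),[(i/2-75,round(g[i],1)) for i in range(1,len(g)-1) if abs(g[i])>3 and abs(g[i])>=max(abs(g[i-1]),abs(g[i+1]))])
a=np.radians(-8.4)
p2=ortho("top",b,o,a,.1,(-30,30),(-170,170),1).astype(float).mean((0))
print(p2[30:125].round(0).tolist())
for z in (.01,.02,.095,.1):
  p=cv2.GaussianBlur(ortho("top",b,o,a,z,(-30,30),(-170,170),.25)[...,1].astype(float).mean(0),(1,9),2).ravel();g=np.diff(p)*4
  print(z,[(i/4-170,round(g[i],1)) for i in range(1,len(g)-1) if abs(g[i])>3 and abs(g[i])>=max(abs(g[i-1]),abs(g[i+1]))])
E
```

```text
-7.5 15.5 12.0 [(-60.5, np.float64(12.0)), (-50.5, np.float64(-11.9)), (-46.0, np.float64(-9.9)), (-36.0, np.float64(8.7)), (-19.0, np.float64(-7.5)), (12.0, np.float64(6.6)), (25.0, np.float64(-6.0)), (43.5, np.float64(10.7))]
-8 15.6 12.7 [(-61.0, np.float64(12.7)), (-51.0, np.float64(-12.5)), (-46.0, np.float64(-9.9)), (-36.0, np.float64(9.2)), (-19.0, np.float64(-7.7)), (11.5, np.float64(6.6)), (24.5, np.float64(-6.1)), (43.0, np.float64(11.0))]
-8.4 15.7 12.9 [(-61.0, np.float64(12.8)), (-51.0, np.float64(-12.9)), (-46.5, np.float64(-9.8)), (-36.0, np.float64(9.4)), (-19.5, np.float64(-7.8)), (11.0, np.float64(6.7)), (24.5, np.float64(-6.2)), (43.0, np.float64(11.1))]
-8.8 15.7 13.0 [(-61.5, np.float64(12.6)), (-51.0, np.float64(-13.0)), (-46.5, np.float64(-9.6)), (-36.0, np.float64(9.2)), (-19.5, np.float64(-7.7)), (11.0, np.float64(6.6)), (24.0, np.float64(-6.3)), (42.5, np.float64(10.9))]
-9.2 15.7 13.0 [(-61.5, np.float64(12.2)), (-51.5, np.float64(-13.0)), (-46.5, np.float64(-9.3)), (-36.5, np.float64(8.8)), (-19.5, np.float64(-7.5)), (10.5, np.float64(6.6)), (24.0, np.floa
[... 3171 characters left out ...]
, np.float64(-3.9)), (29.0, np.float64(3.2)), (44.25, np.float64(-3.6)), (60.0, np.float64(10.3)), (74.75, np.float64(-8.6)), (76.25, np.float64(-8.5)), (96.25, np.float64(16.2)), (131.0, np.float64(-6.2))]
0.1 [(-153.0, np.float64(8.6)), (-119.25, np.float64(-10.2)), (-111.0, np.float64(8.7)), (-98.75, np.float64(-8.9)), (-82.5, np.float64(13.2)), (-64.0, np.float64(-14.7)), (-54.75, np.float64(5.1)), (-31.25, np.float64(10.0)), (-15.75, np.float64(-10.0)), (-1.25, np.float64(3.7)), (13.5, np.float64(-3.8)), (28.25, np.float64(3.2)), (43.5, np.float64(-3.6)), (59.25, np.float64(10.0)), (73.75, np.float64(-8.5)), (75.5, np.float64(-8.3)), (95.25, np.float64(16.3)), (130.0, np.float64(-6.2))]
```

```bash
python3 - <<'E'
from h import *
for n,roi,zt in(("top",(240,305,355,430),None),("side",(265,355,305,350),None)):
    b=cv2.imread(f"pics/{n}0.png"); x=b.astype(int)
    m=((x[...,2]>195)&(x[...,1]>140)&(x[...,0]>70)).astype(np.uint8)
    q=np.zeros_like(m); q[roi[0]:roi[1],roi[2]:roi[3]]=m[roi[0]:roi[1],roi[2]:roi[3]]
    k,l,s,c=cv2.connectedComponentsWithStats(q)
    for i in range(1,k):
        if s[i,4]<12: continue
        pts=np.argwhere(l==i)[:,::-1].astype(np.float32); r=cv2.minAreaRect(pts)
        W=cast(n,c[i],.138); W2=cast(n,c[i],.128)
        P=cast(n,pts.astype(float),.138)[:,:2]; u,sv,vt=np.linalg.svd(P-P.mean(0))
        print(n,c[i].round(1),s[i,4],W.round(4)[:2],'z128',W2.round(4)[:2],'ang',np.degrees(np.arctan(vt[0][1]/vt[0][0])).round(1),np.ptp((P-P.mean(0))@vt.T,axis=0).round(3))
b=cv2.imread("pics/top0.png"); a=np.radians(-8.5); o=(.5082,.1661)
p=cv2.GaussianBlur(ortho("top",b,o,a,.01,(-75,75),(-140,140),.25)[...,1].astype(float).mean(1),(1,9),2).ravel();g=np.diff(p)*4
print([(i/4-75,round(g[i],1)) for i in range(1,len(g)-1) if abs(g[i])>2.5 and abs(g[i])>=max(abs(g[i-1]),abs(g[i+1]))])
E
```

```text
top [374.4 259.2] 71 [ 0.5201 -0.1639] z128 [ 0.5215 -0.1648] ang -15.7 [0.045 0.013]
top [386.2 262.2] 69 [ 0.5104 -0.1973] z128 [ 0.5117 -0.1984] ang -16.2 [0.045 0.013]
top [398.2 264.8] 72 [ 0.5018 -0.2312] z128 [ 0.5031 -0.2326] ang -16.6 [0.046 0.013]
top [413.7 269.7] 218 [ 0.4861 -0.2746] z128 [ 0.4872 -0.2762] ang -6.2 [0.063 0.036]
side [324.8 272.2] 116 [ 0.5168 -0.1639] z128 [ 0.5197 -0.1564] ang -14.5 [0.046 0.015]
side [326.4 285.2] 116 [ 0.5074 -0.1979] z128 [ 0.5102 -0.1908] ang -15.5 [0.047 0.014]
side [327.9 298.6] 120 [ 0.4977 -0.2313] z128 [ 0.5003 -0.2246] ang -15.7 [0.046 0.013]
side [330.2 318.8] 292 [ 0.484  -0.2788] z128 [ 0.4865 -0.2727] ang -15.4 [0.054 0.026]
side [330.5 340.5] 161 [ 0.4661 -0.3255] z128 [ 0.4684 -0.3198] ang -16.0 [0.049 0.015]
[(-58.5, np.float64(-2.8)), (-54.25, np.float64(12.7)), (-43.0, np.float64(-9.2)), (-28.0, np.float64(6.1)), (-10.75, np.float64(-3.8)), (21.0, np.float64(3.2)), (56.0, np.float64(3.7))]
```

```bash
cat >> h.py <<'E'
from scipy.spatial.transform import Rotation as Ro
def pose():
    s=status.get_obs(); q=s['tool_rot']; return s,s['eef_pos'],Ro.from_quat([q[1],q[2],q[3],q[0]]).as_matrix()
def plan(t,psi=None):
    s,p,R=pose(); d=R.T@(np.array(t)-p)*1e3
    cur=np.degrees(np.arctan2(R[1,0],R[0,0])); r=0 if psi is None else np.radians((cur-psi+180)%360-180)
    print('t',round(s['t'],2),'p',p.round(4),'psi',cur.round(2),'tiltz',R[:2,2].round(4),'w',round(s['gripper_width'],3),'F',s['contact_force'].round(1),'q',s['q'].round(2)); print('shift',d.round(1),'roll',round(r,3))
A=np.radians(-8.5)
def cr(x,y,z):  # cradle frame mm -> world m
    x=x+.5;y=y-76.0
    return [.5082+(np.cos(A)*x-np.sin(A)*y)/1e3,.1661+(np.sin(A)*x+np.cos(A)*y)/1e3,z/1e3]
def incr(p):
    d=(np.array(p[:2])-[.5082,.1661])*1e3; return np.array([np.cos(A)*d[0]+np.sin(A)*d[1]-.5,-np.sin(A)*d[0]+np.cos(A)*d[1]+76.0,p[2]*1e3]).round(1)
E
python3 - <<'E'
from h import *
plan([.45,.3,.25],29); print(cr(0,0,0))
E
```

```text
t 0.1 p [0.1856 0.6485 0.2474] psi 74.03 tiltz [-0.0004 -0.0016] w 1.001 F [0.4 0.2 0.1] q [-1.4   0.48  0.02  1.56 -0.01  1.11 -0.08]
shift [-262.2  350.1   -2.1] roll 0.786
[np.float64(0.49746099268583055), np.float64(0.09086088967892951), 0.0]
```

Request:
arm_command:
  series:
    - [85, [-20, 32, 0], 0.1]
    - [85, [-65, 88, 0], 0.2]
    - [85, [-98, 131, 0], 0.3]
    - [85, [-131, 175, 0], 0.4]
    - [85, [-164, 219, 0], 0.5]
    - [85, [-197, 263, 0], 0.6]
    - [85, [-230, 306, 0], 0.7]
    - [85, [-262, 350, 0], 0.786]
  squeeze: 40

```text
t: 1.1
eef_pos: [0.4507, 0.2991, 0.2482]
tool_rot: [-0.0, 0.969, 0.249, -0.0]
contact_force: [0.3, 0.5, 0.5]
gripper_width: 0.996
```

```bash
python3 -c "
from h import *
plan([.5185,-.1639,.20],-15.8)"
```

```text
t 1.1 p [0.4507 0.2991 0.2482] psi 28.83 tiltz [-0.0003 -0.0001] w 0.996 F [0.3 0.5 0.5] q [-0.97  0.26  0.32  1.89 -0.1   1.   -0.1 ]
shift [-163.9  438.3   48.2] roll 0.779
```

Request:
arm_command:
  series:
    - [85, [-20, 54, 0], 0.1]
    - [85, [-41, 110, 0], 0.2]
    - [85, [-61, 164, 0], 0.3]
    - [85, [-82, 219, 0], 0.4]
    - [85, [-102, 274, 0], 0.5]
    - [85, [-123, 329, 0], 0.6]
    - [85, [-143, 384, 24], 0.7]
    - [85, [-164, 438, 48], 0.779]

```text
t: 2.1
eef_pos: [0.5192, -0.1624, 0.2002]
tool_rot: [-0.0, 0.991, -0.137, 0.001]
contact_force: [0.9, 0.4, 0.5]
gripper_width: 0.994
```

```bash
python3 -c "
from h import *
plan([.5185,-.1639,.111],-15.8)
a=read_camera('side');b=read_camera('top')
cv2.imwrite('pics/s3.png',np.hstack([cv2.resize(a[200:380,240:400],None,fx=2.4,fy=2.4),cv2.resize(b[210:318,350:446],None,fx=4,fy=4)]))"
```

```text
t 2.1 p [ 0.5192 -0.1624  0.2002] psi -15.75 tiltz [0.0011 0.0003] w 0.994 F [0.9 0.4 0.5] q [-0.34  0.37  0.67  1.95 -0.29  0.91  0.2 ]
shift [-0.4  1.7 89.2] roll 0.001
```

View pics/s3.png

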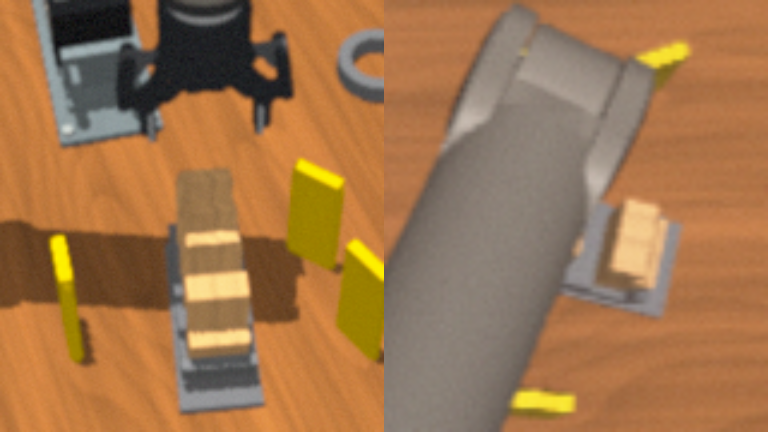

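Request:
arm_command:
  series:
    - [85, [0, 1.7, 25], 0]
    - [85, [0, 1.7, 50], 0]
    - [85, [0, 1.7, 75], 0]
    - [85, [0, 1.7, 89], 0]
    - [50, [0, 1.7, 89], 0]
    - [48, [0, 1.7, 89], 0]
    - [46, [0, 1.7, 89], 0]
    - [46, [0, 1.7, 89], 0]
  squeeze: 40

```text
t: 3.2
eef_pos: [0.519, -0.1628, 0.1126]
tool_rot: [-0.0, 0.991, -0.136, 0.001]
contact_force: [-1.2, 0.3, 6.2]
gripper_width: 0.594
```

```bash
python3 -c "
from h import *
plan([.5185,-.1639,.25],-15.8)
a=read_camera('side')
cv2.imwrite('pics/s4.png',cv2.resize(a[180:380,230:400],None,fx=3,fy=3))"
```

```text
t 3.2 p [ 0.519  -0.1628  0.1126] psi -15.64 tiltz [ 0.0016 -0.0001] w 0.594 F [-1.2  0.3  6.2] q [-0.26  0.5   0.58  2.02 -0.4   0.74  0.29]
shift [ 1.000e-01  1.100e+00 -1.374e+02] roll 0.003
```

View pics/s4.png

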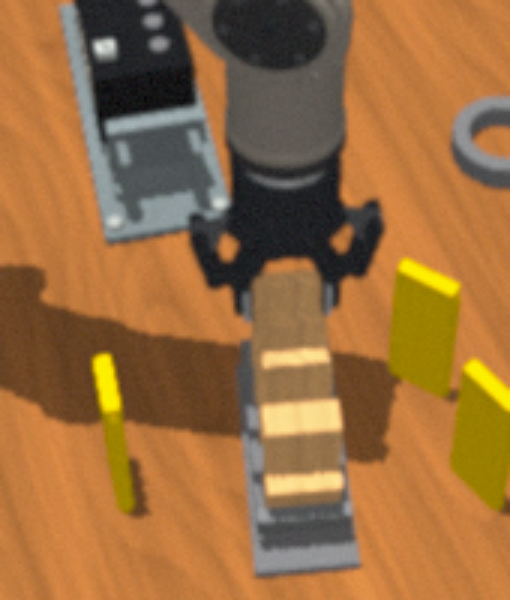

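Request:
arm_command:
  series:
    - [46, [0, 0, 0], 0]
    - [46, [0, 0, -10], 0]
    - [46, [0, 0, -30], 0]
    - [46, [0, 0, -60], 0]
    - [46, [0, 0, -90], 0]
    - [46, [0, 0, -120], 0]
    - [46, [0, 0, -140], 0]
    - [46, [0, 0, -140], 0]
  squeeze: 60

```text
t: 4.25
eef_pos: [0.5192, -0.1629, 0.2532]
tool_rot: [-0.0, 0.991, -0.136, 0.002]
contact_force: [-0.2, 1.2, -1.4]
gripper_width: 0.594
```

```bash
python3 -c "
from h import *
c=cr(0,13,250);print(c)
plan(c,-8.5)
a=read_camera('side')
cv2.imwrite('pics/s5.png',cv2.resize(a[130:380,210:400],None,fx=2.4,fy=2.4))"
```

```text
[np.float64(0.49938251503051545), np.float64(0.10371809590263442), 0.25]
t 4.25 p [ 0.5192 -0.1629  0.2532] psi -15.64 tiltz [0.0034 0.    ] w 0.594 F [-0.2  1.2 -1.4] q [-0.38  0.3   0.71  1.9  -0.23  1.02  0.15]
shift [ -91.  -251.4    3.2] roll -0.125
```

View pics/s5.png

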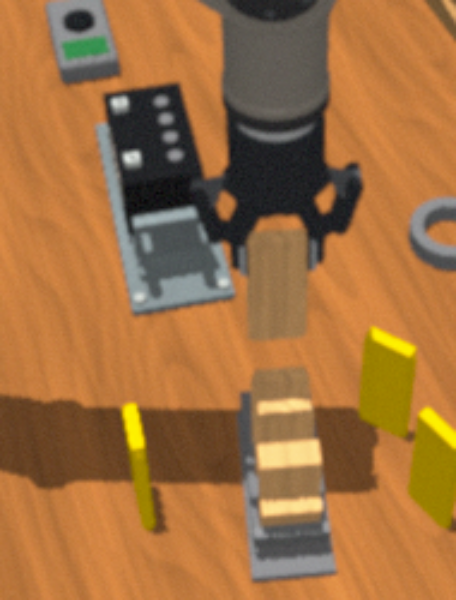

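Request:
arm_command:
  series:
    - [46, [-10, -30, 0], -0.02]
    - [46, [-28, -75, 0], -0.05]
    - [46, [-46, -125, 0], -0.08]
    - [46, [-64, -175, 0], -0.1]
    - [46, [-80, -220, 0], -0.125]
    - [46, [-90, -247, 0], -0.125]
    - [46, [-91, -250, 0], -0.125]
    - [46, [-91, -250, 0], -0.125]

```text
t: 5.3
eef_pos: [0.4978, 0.1017, 0.2509]
tool_rot: [0.001, 0.997, -0.074, -0.001]
contact_force: [0.2, -0.1, 0.3]
gripper_width: 0.591
```

```bash
python3 -c "
from h import *
c=cr(0,12,132)
plan(c,-8.5);print(incr(pose()[1]))
a=read_camera('side')
cv2.imwrite('pics/s6.png',cv2.resize(a[130:280,220:340],None,fx=4,fy=4,interpolation=2))"
```

```text
t 5.3 p [0.4978 0.1017 0.2509] psi -8.51 tiltz [-0.0012 -0.0011] w 0.591 F [ 0.2 -0.1  0.3] q [-0.82  0.21  0.57  1.97 -0.14  0.99 -0.33]
shift [  1.4  -1.4 118.9] roll -0.0
[ -1.3  10.8 250.9]
```

View pics/s6.png

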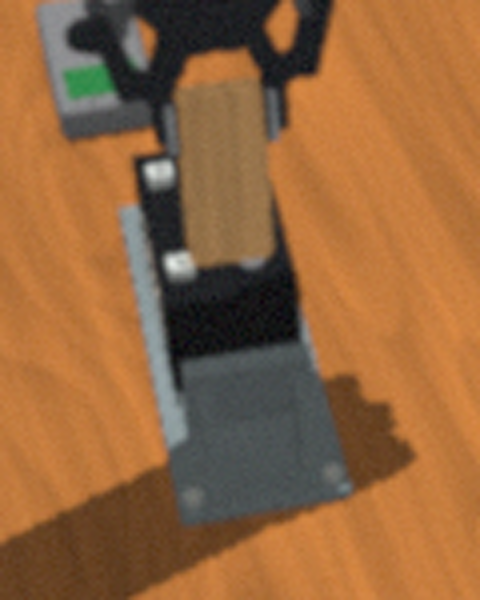

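```bash
python3 -c "
from h import *
for p,z in(((277,196.5),.1463),((267,196.8),.1463),((263,206.6),.1),((294.4,202.4),.1),((262.5,245),.095),((180/5+230,150+375/5),.095),((345/5+230,150+350/5),.095),((180/5+230,150+350/5),.095),((340/5+230,150+330/5),.095)):
  print(p,incr(cast('side',np.array(p),z)))
"
```

```text
(277, 196.5) [ -6.3  -1.1 146.3]
(267, 196.8) [-30.2   3.3 146.3]
(263, 206.6) [-41.7  19.4 100. ]
(294.4, 202.4) [ 37.9  16.8 100. ]
(262.5, 245) [ -61.1 -103.4   95. ]
(266.0, 225.0) [-43.4 -40.6  95. ]
(299.0, 220.0) [ 38.4 -41.8  95. ]
(266.0, 220.0) [-40.9 -23.8  95. ]
(298.0, 216.0) [ 38.5 -27.7  95. ]
```

Request:
arm_command:
  series:
    - [46, [1.4, -1.9, 10], 0]
    - [46, [1.4, -1.9, 30], 0]
    - [46, [1.4, -1.9, 55], 0]
    - [46, [1.4, -1.9, 80], 0]
    - [46, [1.4, -1.9, 95], 0]
    - [46, [1.4, -1.9, 108], 0]
    - [46, [1.4, -1.9, 116], 0]
    - [46, [1.4, -1.9, 119], 0]

```text
t: 6.35
eef_pos: [0.4999, 0.1043, 0.1325]
tool_rot: [-0.0, 0.997, -0.074, 0.0]
contact_force: [0.7, -1.0, -0.9]
gripper_width: 0.594
```

```bash
python3 -c "
from h import *
c=cr(0,12.5,125)
plan(c,-8.5);print(incr(pose()[1]))
a=read_camera('side')
cv2.imwrite('pics/s7.png',cv2.resize(a[130:280,220:340],None,fx=4,fy=4,interpolation=2))"
```

```text
t 6.35 p [0.4999 0.1043 0.1325] psi -8.49 tiltz [0. 0.] w 0.594 F [ 0.7 -1.  -0.9] q [-0.74  0.4   0.5   2.08 -0.28  0.74 -0.2 ]
shift [-0.5  1.2  7.5] roll 0.0
[  0.5  13.7 132.5]
```

View pics/s7.png

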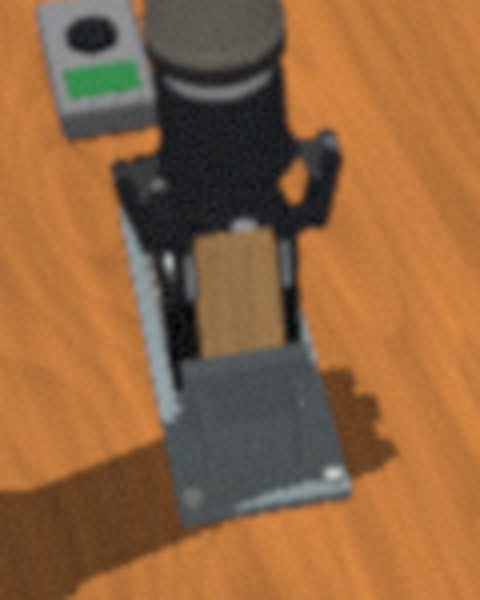

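Request:
arm_command:
  series:
    - [46, [0, 0, 3], 0]
    - [46, [0, 0, 5], 0]
    - [46, [0, 0, 6], 0]
    - [46, [0, 0, 7], 0]
    - [46, [0, 0, 7], 0]

```text
t: 7.02
eef_pos: [0.4998, 0.1044, 0.1257]
tool_rot: [-0.0, 0.997, -0.074, 0.0]
contact_force: [-0.6, 0.0, -0.8]
gripper_width: 0.594
```

Request:
arm_command:
  series:
    - [46, [0, 0, 1], 0]
    - [46, [0, 0, 2], 0]
    - [46, [0, 0, 3], 0]
    - [46, [0, 0, 3], 0]

```text
t: 7.52
eef_pos: [0.5003, 0.1047, 0.1246]
tool_rot: [-0.001, 0.997, -0.074, -0.0]
contact_force: [-7.7, -0.4, 22.3]
gripper_width: 0.591
```

Request:
arm_command:
  series:
    - [46, [0, 0, -2], 0]
    - [46, [0, -1, -2.5], 0]
    - [46, [0, -2, -2.5], 0]
    - [46, [0, -3, -2.5], 0]
    - [46, [0, -3, -2.5], 0]

```text
t: 8.15
eef_pos: [0.5002, 0.1074, 0.125]
tool_rot: [0.0, 0.997, -0.074, -0.0]
contact_force: [-0.3, 0.2, -0.2]
gripper_width: 0.592
```

```bash
python3 -c "
from h import *
plan(cr(0,16,125),-8.5);print(incr(pose()[1]))"
```

```text
t 8.15 p [0.5002 0.1074 0.125 ] psi -8.47 tiltz [-0.0002 -0.0002] w 0.592 F [-0.3  0.2 -0.2] q [-0.73  0.41  0.5   2.08 -0.29  0.72 -0.2 ]
shift [-0.3  0.7 -0. ] roll 0.001
[  0.3  16.7 125. ]
```

Request:
arm_command:
  series:
    - [46, [0, -1, 0], 0]
    - [46, [0, -2, 0], 0]
    - [46, [0, -2, 0], 0]
    - [46, [0, -2, 0], 0]

```text
t: 8.65
eef_pos: [0.5003, 0.1077, 0.125]
tool_rot: [0.001, 0.997, -0.074, -0.0]
contact_force: [-0.3, -5.6, 0.2]
gripper_width: 0.592
```

Request:
arm_command:
  series:
    - [46, [0, 0, 0.5], 0]
    - [46, [0, 0, 1], 0]
    - [46, [0, 0, 1.5], 0]
    - [46, [0, 0, 1.5], 0]

```text
t: 9.15
eef_pos: [0.5004, 0.1077, 0.1247]
tool_rot: [0.0, 0.997, -0.075, -0.0]
contact_force: [-6.0, -6.3, 14.9]
gripper_width: 0.589
```

```bash
python3 -c "
from h import *
plan(cr(0,16,125),-8.5);print(incr(pose()[1]))
a=read_camera('side')
cv2.imwrite('pics/s8.png',cv2.resize(a[150:260,230:330],None,fx=5,fy=5,interpolation=2))"
```

```text
t 9.15 p [0.5004 0.1077 0.1247] psi -8.55 tiltz [-0.001  -0.0007] w 0.589 F [-6.  -6.3 14.9] q [-0.73  0.41  0.5   2.08 -0.29  0.72 -0.2 ]
shift [-0.4  1.1 -0.3] roll -0.001
[  0.4  17.1 124.7]
```

View pics/s8.png

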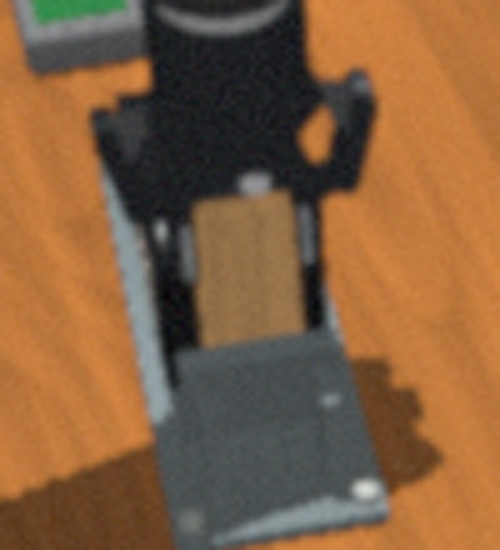

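Request:
arm_command:
  series:
    - [54, [0, 1, -1], 0]
    - [58, [0, 1, -1], 0]
    - [64, [0, 1, -1], 0]
    - [72, [0, 1, -1], 0]
    - [80, [0, 1, -1], 0]
    - [84, [0, 1, -20], 0]
    - [84, [0, 1, -60], 0]
    - [84, [0, 1, -120], 0]

```text
t: 10.2
eef_pos: [0.4993, 0.1081, 0.2437]
tool_rot: [0.001, 0.997, -0.074, -0.002]
contact_force: [1.9, 1.2, 0.3]
gripper_width: 0.986
```

```bash
python3 -c "
from h import *
plan(cr(0,16,250),-8.5)
a=read_camera('side')
cv2.imwrite('pics/s9.png',cv2.resize(a[130:260,230:330],None,fx=4.5,fy=4.5,interpolation=2))"
```

```text
t 10.2 p [0.4993 0.1081 0.2437] psi -8.48 tiltz [-0.0032 -0.0019] w 0.986 F [1.9 1.2 0.3] q [-0.83  0.23  0.58  1.98 -0.15  0.98 -0.32]
shift [ 0.7  1.3 -6.3] roll 0.0
```

View pics/s9.png

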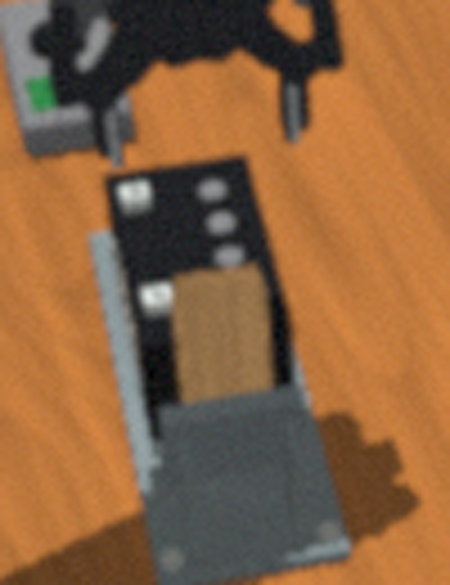

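```bash
python3 -c "
from h import *
plan([.4874,-.2743,.2],-15.8)"
```

```text
t 10.25 p [0.5038 0.1083 0.2519] psi -8.58 tiltz [0.0083 0.0035] w 0.985 F [3.7 0.1 4.9] q [-0.83  0.22  0.59  1.97 -0.15  0.99 -0.33]
shift [ 40.4 381.   50.4] roll 0.126
```

Request:
arm_command:
  series:
    - [84, [5, 40, 0], 0.02]
    - [84, [10, 95, 0], 0.04]
    - [84, [16, 155, 0], 0.06]
    - [84, [23, 215, 0], 0.08]
    - [84, [30, 275, 0], 0.1]
    - [84, [36, 330, 0], 0.126]
    - [84, [39, 370, 20], 0.126]
    - [84, [40, 381, 45], 0.126]

```text
t: 11.25
eef_pos: [0.4832, -0.278, 0.1987]
tool_rot: [0.001, 0.99, -0.139, 0.001]
contact_force: [0.6, 0.2, 0.4]
gripper_width: 0.985
```

Request:
arm_command:
  series:
    - [84, [0, 0, 0], 0]
    - [84, [0, 0, 0], 0]

```text
t: 11.5
eef_pos: [0.4843, -0.2738, 0.1992]
tool_rot: [-0.0, 0.991, -0.136, 0.0]
contact_force: [-0.2, -0.2, -0.4]
gripper_width: 0.984
```

```bash
python3 -c "
from h import *
plan([.4874,-.2743,.106],-15.8)
a=read_camera('side')
cv2.imwrite('pics/s10.png',cv2.resize(a[220:380,250:410],None,fx=3.5,fy=3.5,interpolation=2))"
```

```text
t 11.5 p [ 0.4843 -0.2738  0.1992] psi -15.65 tiltz [0.0004 0.0002] w 0.984 F [-0.2 -0.2 -0.4] q [-0.16  0.41  0.72  1.93 -0.33  0.93  0.45]
shift [ 3.1 -0.3 93.2] roll 0.003
```

View pics/s10.png

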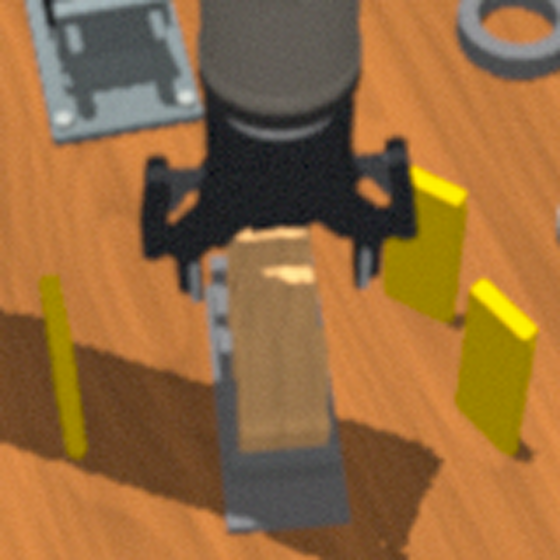

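Request:
arm_command:
  series:
    - [84, [3, 0, 25], 0]
    - [84, [3, 0, 50], 0]
    - [84, [3, 0, 75], 0]
    - [84, [3, 0, 93], 0]
    - [84, [3, 0, 93], 0]
    - [50, [3, 0, 93], 0]
    - [46, [3, 0, 93], 0]
    - [46, [3, 0, 93], 0]
  squeeze: 60

```text
t: 12.55
eef_pos: [0.4873, -0.2757, 0.1068]
tool_rot: [0.0, 0.991, -0.137, 0.001]
contact_force: [-0.6, 0.6, 5.8]
gripper_width: 0.599
```

Request:
arm_command:
  series:
    - [46, [0, 0, 0], 0]
    - [46, [0, 0, 0], 0]
    - [46, [0, 0, 0], 0]
  squeeze: 90

```text
t: 12.92
eef_pos: [0.4873, -0.2757, 0.1069]
tool_rot: [0.0, 0.991, -0.137, 0.001]
contact_force: [-1.8, 1.6, 7.9]
gripper_width: 0.599
```

```bash
python3 -c "
from h import *
plan([.4874,-.2743,.25],-15.8)
a=read_camera('side')
cv2.imwrite('pics/s11.png',cv2.resize(a[220:380,250:410],None,fx=3.5,fy=3.5,interpolation=2))"
```

```text
t 12.93 p [ 0.4873 -0.2757  0.1069] psi -15.71 tiltz [ 0.0019 -0.0003] w 0.599 F [-1.8  1.6  7.9] q [-0.07  0.54  0.63  1.98 -0.46  0.75  0.55]
shift [   0.    -1.4 -143.1] roll 0.002
```

View pics/s11.png

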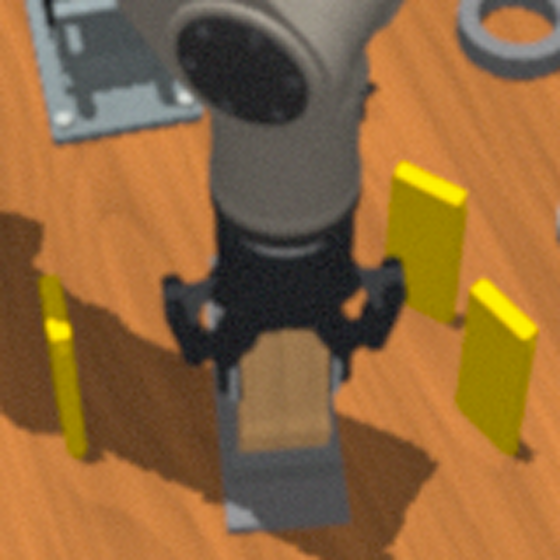

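Request:
arm_command:
  series:
    - [46, [0, 0, -3], 0]
    - [46, [0, 0, -12], 0]
    - [46, [0, 0, -35], 0]
    - [46, [0, 0, -65], 0]
    - [46, [0, 0, -95], 0]
    - [46, [0, 0, -125], 0]
    - [46, [0, 0, -150], 0]
    - [46, [0, 0, -153], 0]

```text
t: 13.98
eef_pos: [0.4873, -0.2758, 0.2604]
tool_rot: [0.0, 0.991, -0.137, 0.002]
contact_force: [0.6, -0.4, -1.6]
gripper_width: 0.597
```

```bash
python3 -c "
from h import *
plan(cr(.4,-20,260),-8.5)
a=read_camera('side')
cv2.imwrite('pics/s12.png',cv2.resize(a[140:380,210:410],None,fx=2.5,fy=2.5,interpolation=2))"
```

```text
t 13.97 p [ 0.4873 -0.2758  0.2604] psi -15.71 tiltz [ 0.0033 -0.0009] w 0.597 F [ 0.6 -0.4 -1.6] q [-0.21  0.34  0.77  1.86 -0.27  1.05  0.4 ]
shift [-8.660e+01 -3.359e+02  2.000e-01] roll -0.126
```

View pics/s12.png

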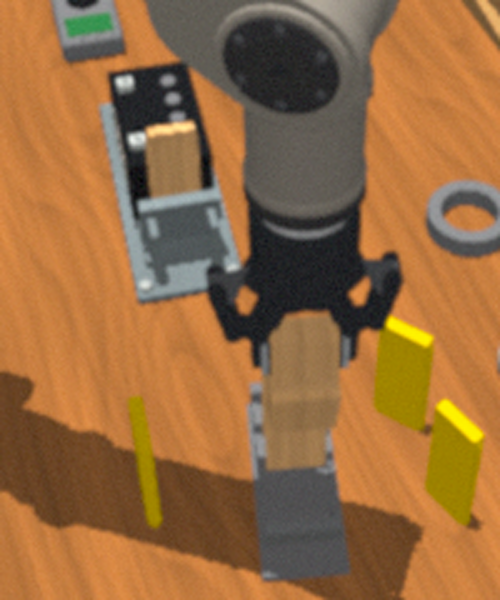

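Request:
arm_command:
  series:
    - [46, [-10, -35, 0], -0.02]
    - [46, [-25, -90, 0], -0.04]
    - [46, [-40, -150, 0], -0.06]
    - [46, [-55, -210, 0], -0.08]
    - [46, [-70, -268, 0], -0.1]
    - [46, [-82, -315, 0], -0.126]
    - [46, [-88, -342, 0], -0.126]
    - [46, [-88, -344, 0], -0.126]

```text
t: 15.02
eef_pos: [0.4942, 0.082, 0.2574]
tool_rot: [0.0, 0.997, -0.072, -0.001]
contact_force: [0.4, -0.7, -1.8]
gripper_width: 0.602
```

Request:
arm_command:
  series:
    - [46, [0, 0, 0], 0]
    - [46, [0, 0, 0], 0]

```text
t: 15.28
eef_pos: [0.4949, 0.0781, 0.2584]
tool_rot: [0.0, 0.997, -0.075, -0.0]
contact_force: [-0.6, -0.4, -1.0]
gripper_width: 0.596
```

```bash
python3 -c "
from h import *
print(incr(pose()[1]));plan(cr(.4,-11,200),-8.5)
a=read_camera('side');b=read_camera('top')
cv2.imwrite('pics/s13.png',cv2.resize(a[120:260,210:340],None,fx=4,fy=4,interpolation=2))
cv2.imwrite('pics/t13.png',cv2.resize(b[220:320,220:340],None,fx=4,fy=4,interpolation=2))"
```

```text
[ -0.7 -13.  258.4]
t 15.28 p [0.4949 0.0781 0.2584] psi -8.63 tiltz [-0.0006 -0.0006] w 0.596 F [-0.6 -0.4 -1. ] q [-0.82  0.19  0.62  1.98 -0.13  1.   -0.29]
shift [ 1.1 -2.1 58.4] roll -0.002
```

View pics/s13.png

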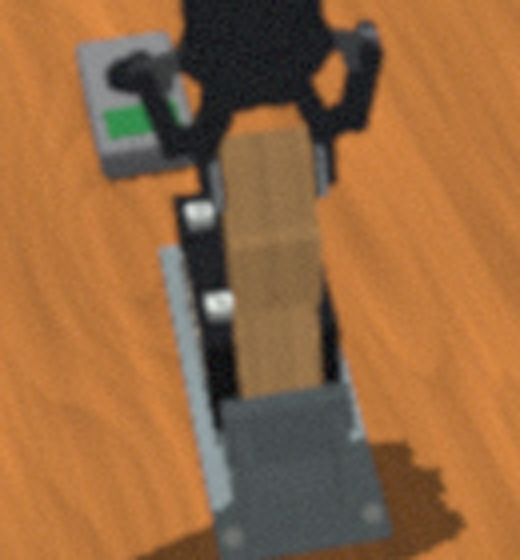

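Request:
arm_command:
  series:
    - [46, [1, 0, 10], 0]
    - [46, [1, 0, 22], 0]
    - [46, [1, 0, 35], 0]
    - [46, [1, 0, 46], 0]
    - [46, [1, -1, 54], 0]
    - [46, [1, -1, 58], 0]
    - [46, [1, -1, 58], 0]

```text
t: 16.25
eef_pos: [0.4962, 0.0806, 0.2005]
tool_rot: [0.0, 0.997, -0.074, -0.0]
contact_force: [0.1, 0.4, -1.6]
gripper_width: 0.598
```

```bash
python3 -c "
from h import *
print(incr(pose()[1]));plan(cr(.4,-10,170),-8.5)
a=read_camera('side')
cv2.imwrite('pics/s14.png',cv2.resize(a[120:260,210:340],None,fx=4,fy=4,interpolation=2))"
```

```text
[ 2.000e-01 -1.040e+01  2.005e+02]
t 16.25 p [0.4962 0.0806 0.2005] psi -8.48 tiltz [-0.0002 -0.0002] w 0.598 F [ 0.1  0.4 -1.6] q [-0.78  0.28  0.59  2.04 -0.2   0.88 -0.22]
shift [ 0.2 -0.4 30.5] roll 0.0
```

View pics/s14.png

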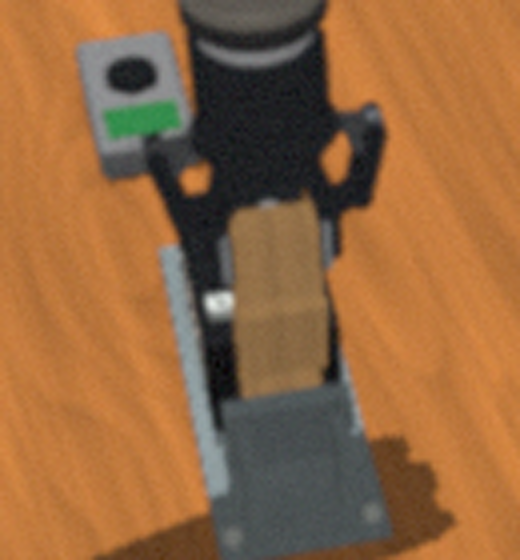

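Wedge entered the opening above the stop, clear of the packer. Lower on in small steps.

Request:
arm_command:
  series:
    - [46, [0, 0, 6], 0]
    - [46, [0, 0, 13], 0]
    - [46, [0, 0, 20], 0]
    - [46, [0, 0, 26], 0]
    - [46, [0, 0, 30], 0]
    - [46, [0, 0, 30], 0]

```text
t: 17.05
eef_pos: [0.496, 0.0805, 0.1703]
tool_rot: [0.0, 0.997, -0.074, -0.0]
contact_force: [0.5, 0.1, -1.4]
gripper_width: 0.594
```

```bash
python3 -c "
from h import *
print(incr(pose()[1]));plan(cr(.4,-10,170),-8.5)"
```

```text
[ 1.000e-01 -1.050e+01  1.703e+02]
t 17.05 p [0.496  0.0805 0.1703] psi -8.49 tiltz [-0.0005 -0.0003] w 0.594 F [ 0.5  0.1 -1.4] q [-0.76  0.33  0.57  2.07 -0.24  0.81 -0.19]
shift [ 0.3 -0.5  0.3] roll 0.0
```

Request:
arm_command:
  series:
    - [46, [0, -0.6, 3], 0]
    - [46, [0, -1.2, 6], 0]
    - [46, [0, -1.8, 9], 0]
    - [46, [0, -2.4, 12], 0]
    - [46, [0, -3, 14], 0]
    - [46, [0, -3, 14], 0]

```text
t: 17.8
eef_pos: [0.4966, 0.0836, 0.1565]
tool_rot: [0.0, 0.997, -0.074, -0.0]
contact_force: [-0.2, 0.1, -1.9]
gripper_width: 0.595
```

```bash
python3 -c "
from h import *
print(incr(pose()[1]));plan(cr(.4,-6,146),-8.5)"
```

```text
[  0.2  -7.3 156.5]
t 17.8 p [0.4966 0.0836 0.1565] psi -8.47 tiltz [-0.0002 -0.0001] w 0.595 F [-0.2  0.1 -1.9] q [-0.75  0.35  0.56  2.08 -0.26  0.78 -0.18]
shift [ 0.2 -1.3 10.5] roll 0.0
```

Request:
arm_command:
  series:
    - [46, [0, -0.3, 1.5], 0]
    - [46, [0, -0.6, 3], 0]
    - [46, [0, -0.9, 4.5], 0]
    - [46, [0, -1.2, 6], 0]
    - [46, [0, -1.2, 6], 0]

```text
t: 18.42
eef_pos: [0.4967, 0.0847, 0.1505]
tool_rot: [0.0, 0.997, -0.074, -0.0]
contact_force: [0.1, 0.3, -1.8]
gripper_width: 0.598
```

Request:
arm_command:
  series:
    - [46, [0, -0.1, 1], 0]
    - [46, [0, -0.2, 2], 0]
    - [46, [0, -0.3, 3], 0]
    - [46, [0, -0.3, 3], 0]

```text
t: 18.92
eef_pos: [0.497, 0.0851, 0.1477]
tool_rot: [-0.0, 0.997, -0.074, 0.0]
contact_force: [0.6, 1.4, -1.6]
gripper_width: 0.595
```

Request:
arm_command:
  series:
    - [46, [0, 0, 1], 0]
    - [46, [0, 0, 2], 0]
    - [46, [0, 0, 2], 0]
    - [46, [0, 0, 2], 0]

```text
t: 19.42
eef_pos: [0.4973, 0.0855, 0.1462]
tool_rot: [-0.0, 0.997, -0.073, 0.0]
contact_force: [-1.7, 1.5, 4.9]
gripper_width: 0.597
```

```bash
python3 -c "
from h import *
print(incr(pose()[1]));plan(cr(.4,-6,146),-8.5)"
```

```text
[  0.6  -5.3 146.2]
t 19.43 p [0.4973 0.0855 0.1462] psi -8.42 tiltz [0.0008 0.0007] w 0.597 F [-1.7  1.5  4.9] q [-0.74  0.37  0.55  2.08 -0.28  0.76 -0.17]
shift [-0.2  0.7  0.2] roll 0.001
```

Request:
arm_command:
  series:
    - [46, [0, -0.3, 0.5], 0]
    - [46, [0, -0.5, 1], 0]
    - [46, [0, -0.5, 1], 0]
    - [46, [0, -0.5, 1], 0]

```text
t: 19.92
eef_pos: [0.4974, 0.0856, 0.1461]
tool_rot: [-0.001, 0.997, -0.073, 0.0]
contact_force: [-4.5, 0.3, 17.2]
gripper_width: 0.6
```

```bash
python3 -c "
from h import *
print(incr(pose()[1]));plan(cr(.4,-6,146),-8.5)"
```

```text
[  0.7  -5.2 146.1]
t 19.93 p [0.4974 0.0856 0.1461] psi -8.42 tiltz [0.0005 0.001 ] w 0.6 F [-4.5  0.3 17.2] q [-0.74  0.37  0.55  2.08 -0.28  0.76 -0.16]
shift [-0.3  0.8  0.1] roll 0.001
```

Request:
arm_command:
  series:
    - [46, [0, 0, 0], 0]
    - [46, [0, 0, 0], 0]
    - [46, [0, 0, 0], 0]
    - [46, [0, 0, 0], 0]

```text
t: 20.42
eef_pos: [0.4973, 0.0856, 0.146]
tool_rot: [-0.0, 0.997, -0.073, 0.0]
contact_force: [-5.4, -1.1, 17.5]
gripper_width: 0.602
```

```bash
python3 -c "
from h import *
print(incr(pose()[1]));plan(cr(.4,-6,146),-8.5)
a=read_camera('side');b=read_camera('top')
cv2.imwrite('pics/s15.png',cv2.resize(a[120:260,210:340],None,fx=4,fy=4,interpolation=2))
cv2.imwrite('pics/s16.png',a)"
```

```text
[  0.7  -5.3 146. ]
t 20.43 p [0.4973 0.0856 0.146 ] psi -8.43 tiltz [0.0004 0.0009] w 0.602 F [-5.4 -1.1 17.5] q [-0.74  0.37  0.55  2.08 -0.28  0.76 -0.16]
shift [-0.3  0.7  0. ] roll 0.001
```

View pics/s15.png

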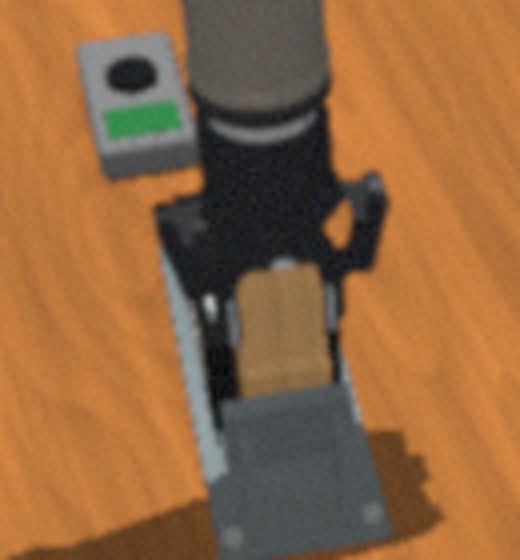

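View pics/s16.png

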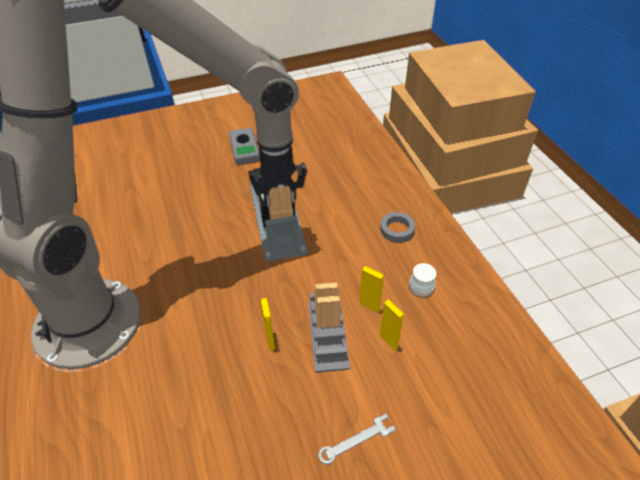

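Request:
arm_command:
  series:
    - [46, [0, 0.2, 0.1], 0]
    - [46, [0, 0.2, 0.2], 0]
    - [46, [0, 0.2, 0.2], 0]
    - [46, [0, 0.2, 0.2], 0]

```text
t: 21.02
eef_pos: [0.4974, 0.0856, 0.1461]
tool_rot: [-0.001, 0.997, -0.073, 0.0]
contact_force: [-5.0, 0.3, 19.5]
gripper_width: 0.594
```

```bash
python3 -c "
from h import *
print(incr(pose()[1]));plan(cr(.4,-6,146),-8.5)"
```

```text
[  0.7  -5.2 146.1]
t 21.02 p [0.4974 0.0856 0.1461] psi -8.42 tiltz [0.0005 0.0013] w 0.594 F [-5.   0.3 19.5] q [-0.74  0.37  0.55  2.08 -0.28  0.76 -0.16]
shift [-0.3  0.8  0.1] roll 0.001
```

```bash
python3 -c "
from station import bot
print(bot.hand_in())"
```

```text
the job is handed in; nothing more can be done
None
```

I placed one packer and pushed the wedge in until the stack went tight. I handed the job in at about 21 s, still gripping and pressing the wedge.

- **Gap:** Both camera views gave about 21.3 mm at the ledge, so one packer was enough. I took packer1 from the stand and set it on the ledge. I felt the ledge at the height I expected, and felt the battery at the end of the sideways move.
- **Wedge:** It stopped with its underside about 27 mm above the ledge. The images had predicted about 29 mm, so the two roughly agree.
- **Tightness:** The upward force at the end was 19.5 N, or about 21 N of push once the wedge's weight is added. That is slightly over the stated 10 to 20 N. A further 0.2 mm of commanded push moved nothing. The force along the gap was close to zero, so the wedge was pressing evenly on the packer and the stop.
- **Surroundings:** The last picture shows packer2 and packer3 still in the stand. The yellow look-alikes, jar, tape, wrench and meter appear where they started.

**Disagreements:** The two cameras differed by about 3 mm in absolute position, though they agreed on the gap. A sideways force reading of about 5 N came with the downward push. I saw something similar when pressing the packer on the ledge and took it for a sensor or arm effect without checking further.

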